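# Screw down the flower press

## Robot

A 7-joint arm with a two-finger parallel gripper is mounted at the origin on the work surface. World frame = base frame: x ahead of the robot, y to its left, z up, the work surface at z = 0. Lengths are in mm, angles in rad, forces in N, time in s.
With the tool pointing down it reaches from about 400 to 875 mm from the base axis. Payload 4.4 kg.
Tool frame: the origin (TCP) lies at the very end of the fingers, on their centre line; the grasp point (between the pads) lies 19 mm behind it; z points along the fingers, y is the line along which they close (so a half turn about z gives the same grasp; the last joint's range is limited). The gripper opens to 85 mm and grips with 20 to 120 N. Pads are 22 mm wide; open, the fingers measure 114 mm over their backs; the gripper's body (76 mm by 85 mm) begins 54 mm behind the grasp point. The pads swing forward as they close: fully open they stand 13 mm farther back than shut.
Start: joints at [-1.286, 0.628, 0.038, 1.517, -0.027, 0.996, -0.02], TCP at [223.348, 610.437, 202.313] pointing down, gripper open.
Joint ranges: [-3.06, 3.06], [-0.37, 2.12], [-1.25, 1.32], [0.18, 2.47], [-1.1, 4.24], [0.23, 1.98], [-2.94, 2.94]. Speed limits (rad/s): [2.57, 2.57, 3.14, 3.14, 3.14, 3.14, 3.14].

## Interface

Orientations are given as [roll, pitch, yaw] about the fixed x, y, z axes, in that order (R = Rz(yaw) Ry(pitch) Rx(roll)).
In Python, from cell import monitor, viewer, workorder gives the robot as it stands.
- The arm moves only by the tool arm_command, never from a script. Its argument "series" is one flat list of numbers, 5 for each row, row after row: the opening in per cent of the stroke, from 0 (shut) to 100 (fully open), then the shift along the tool's x, y, z in cm, then the turn about the tool's z in degrees. In form: [claw, x, y, z, roll, claw, x, y, z, roll, ...]. A call has exactly 5 rows; each row is the pose to reach, as a shift and turn from the pose commanded when the call began, along the tool's axes at that moment; what a row does not reach only later rows make up. A row lasts 1/12 s, in which the tool goes at most 41.7 mm and 7.16 degrees, less where a joint would pass 70% of its speed; a pose out of reach is approached as far as the arm can. A call with a gripper value outside its range is refused whole. The fingers move at their own pace and stop on an object; the grip force is fixed at half the most. Time passes only in rows, so rows that repeat a pose let the fingers close, or fill a call up. It gives the time, the measured TCP pose, the force, the opening and the grip force at its end, in the units of the state.
- monitor.read_state(): the state, without advancing time (a new reading comes with each control period).
- viewer.get_image(name): name is "side" or "top"; returns (picture, depth): 420x560x3 uint8, red, green, blue; 420x560 float32, mm along the optical axis (not along the pixel's ray), 0 where there is no reading.
- viewer.camera_model(name): a dict with "mtx" (3x3 intrinsics, pixels), "dist_coeffs" ([k1, k2, p1, p2, k3] as OpenCV has them; the pictures are not rectified), "R" (3x3) and "t" (3): a world point X has camera coordinates R X + t. Camera axes: x right, y down, z forward; pixel columns grow to the right and rows downward; lengths in mm; the calibration is good to about 2 mm. A picture is of the moment at which its call begins. camera_model takes no time and is no camera call.
- workorder.finish_job(): hands the job in; it is judged then, once.
The state is a dict: "clock": time; "qpos": joint angles; "qd": joint speeds; "tau": joint torques, N m; "eef_pos": TCP position; "tool_rot": TCP orientation; "force": force on the tool from outside, world axes, zero at the start; "torque": the same for the moment, N m; "width": finger opening in mm; "gripper_force": force on a finger pad.
Only numpy, scipy, OpenCV 4.12 (cv2) and the standard library are available. Lean on these libraries where they do the work, as an engineer would, in place of code of your own. Each camera call takes 0.05 s, during which the arm holds its last target. There are 200 camera calls.

## Task

The pack of drying boards already lies in the nipping press: screw the platen down on it. With one fingertip, push an arm of the star handle round clockwise (seen from above) until the platen bears hard on the pack and the handle firmly resists, then leave it so and take the hand away. Do not grip the handle or force it, do not lift or shift the pack, and leave the things around the press where they are.

Things in the scene. Friction and masses are not known exactly. Their poses are not given: they have to be found in the camera images.
- press: Dark iron nipping press, fixed. Origin: centre of its underside, on the screw axis; z up; y runs from column to column. Base plate 260 (x) by 330 (y) mm, top at 45 mm. Two columns 28 mm thick at y = +-140 mm carry a crosshead bar 46 by 320 mm, top at 215 mm; the nut boss round the screw (68 mm across) reaches 222 mm, the cap nuts on the columns 225 mm. Front and back are open.
- platen: Iron pressing plate 190 by 215 by 20 mm hanging on the screw below the crosshead, its lower face level. Origin: centre of its lower face, 125 mm above the table when fully raised; it only moves up and down.
- handle: Steel star handle on the screw: hub 44 mm across, 30 mm high, and four level round arms 14 mm thick, along its +x, +y, -x, -y axes, each with a black ball end 28 mm across centred 118 mm out. Origin: on the screw axis at mid-height of the arms, 300 mm above the table when fully raised, sinking with the platen. Below the arms is only the 28 mm screw down to the nut boss.
- screw (a joint): Angle of screw and handle, rad: 0 = platen fully raised, growing clockwise seen from above; 24 mm descent per turn. Starts at 0 to 3.4; the platen meets the pack near 5.2; the screw's stop is at 7.8. Stays where left. Turning takes 1 to 3 N at 90 mm from the axis; once the platen bears, the push rises by about 1 N for every 6 mm pushed on; from 5.7, at 6 N or more, it is tight.
- pack: Loose pack of drying boards, 180 by 205 by 60 mm, 1.5 kg: two 12 mm plywood boards with card and paper between, lying on the base plate under the platen; it gives 1 mm for every 60 N. Origin: centre of its underside (45 mm above the table).
- brush_tin: Bystander: ribbed metal tin 76 mm across, 108 mm high, with brushes standing up to about 200 mm. Origin: centre of its underside.
- ink_jar: Bystander: small jar with black lid, 52 mm across, 62 mm high. Origin: centre of its underside.
- tape_roll: Bystander: roll of paper tape lying flat, 90 mm across, 20 mm high. Origin: centre of its underside.
- marker: Bystander: marker pen lying on the table, 140 mm long (along its x), 15 mm thick. Origin: under its middle.

How it is judged:
By the outcome, as a careful person would: the job done as asked, in the order asked, and still so for the second after the job is handed in, with the robot touching nothing.
It also fails if it takes over 64 s, if anything falls off the work surface, if the arm or the gripper's body presses on something with over 40 N, if the wrist force passes 120 N, or if a joint passes its speed limit or range.

## Working session

There is one attempt and no reset: what is moved stays moved. The work goes in short steps, Python scripts to look and compute and a tool call to move; the robot and the scene stay as the last step left them, time stands still between calls to the robot, and variables do not carry over. Pictures are saved under pics/ and viewed, at most 10 in all, crops included, and the job is handed in when it is done.

Besides the shell and the picture viewer there is one more tool, called after "Call:" by a JSON object that holds its "name" and its "arguments". arm_command: Moves the arm, as the interface text tells. Its arguments: {"type":"object","properties":{"series":{"type":"array","items":{"type":"number"}}},"required":["series"]}

```bash
mkdir -p pics; cat > h.py <<'E'
import numpy as np, cv2
from cell import monitor, viewer, workorder
def grab(n,f):
    p,d=viewer.get_image(n); cv2.imwrite(f,p[:,:,::-1]); np.save('/tmp/%s.npy'%n,d); return p,d
def pts(n,d):
    m=viewer.camera_model(n); K=np.array(m['mtx']);D=np.array(m['dist_coeffs']);R=np.array(m['R']);t=np.array(m['t']).ravel()
    h,w=d.shape; u,v=np.meshgrid(np.arange(w),np.arange(h))
    q=cv2.undistortPoints(np.stack([u,v],-1).reshape(-1,1,2).astype(float),K,D).reshape(h,w,2)
    P=np.dstack([q*d[...,None],d]); return (P-t)@R
E
python3 - <<'E'
from h import *
for n in('top','side'):
    p,d=grab(n,f'pics/{n}1.png'); P=pts(n,d); np.save(f'/tmp/{n}P.npy',P)
    m=viewer.camera_model(n); R=np.array(m['R']); print(n,-R.T@np.array(m['t']).ravel(),(d>0).mean())
s=monitor.read_state(); print(s)
E
```

```text
top [ 486.45093756   84.26357656 1068.66202228] 0.9959098639455782
side [ 722.6566504   356.02721152 1074.54851671] 0.9962414965986395
{'clock': 0.1, 'qpos': array([-1.28582381,  0.62924412,  0.03850374,  1.51827704, -0.02698551,
        0.99632527, -0.01998141]), 'qd': array([ 1.59664436e-03, -8.15068100e-05,  1.56571146e-03, -1.52311972e-03,
       -3.09777831e-04,  1.08899758e-03,  1.03847414e-05]), 'tau': array([ 3.67660483e-03, -5.64539981e+01,  1.23068266e+00, -1.93974978e+01,
        1.13075131e-02,  5.36323365e-03, -1.42092298e-05]), 'eef_pos': array([223.15109434, 609.83153283, 201.48546671]), 'tool_rot': array([-3.13985939e+00,  6.42242857e-05,  2.79079874e+00]), 'force': array([0.01934383, 0.40497737, 0.27323543]), 'torque': array([-0.01403067, -0.03008551,  0.04170496]), 'gripper_force': 0.0, 'width': 85.93830738266197}
```

View pics/top1.png

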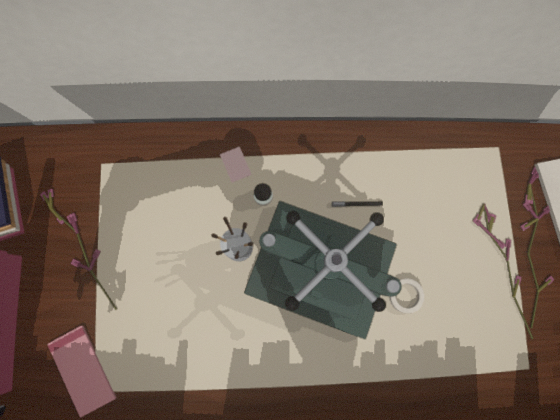

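View pics/side1.png

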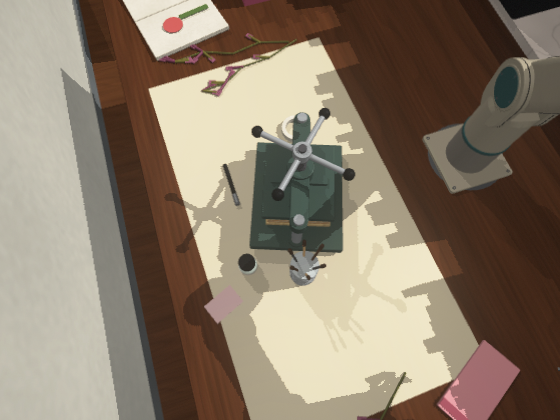

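The top view shows the star hub at about (337,260), with its balls at (293,217), (377,219), (379,305) and (292,303). The tin is at (236,245), the jar at (263,193), the tape at (407,295) and the marker at (357,204). The side view agrees.

```bash
python3 - <<'E'
from h import *
np.set_printoptions(precision=0,suppress=True)
P=np.load('/tmp/topP.npy')
for k,(u,v) in dict(hub=(337,260),b1=(293,217),b2=(377,219),b3=(379,305),b4=(292,303),capL=(269,240),capR=(393,286),tin=(236,245),jar=(263,193),tape=(407,279),mk1=(334,204),mk2=(380,204)).items():
    q=P[v-2:v+3,u-2:u+3].reshape(-1,3); print(k,np.median(q,0),q[:,2].max())
S=np.load('/tmp/sideP.npy')
for k,(u,v) in dict(hub=(302,150),b1=(257,132),b2=(324,113),b3=(349,174),b4=(278,194)).items():
    q=S[v-2:v+3,u-2:u+3].reshape(-1,3); print(k,np.median(q,0))
# ball circles: points at z>ball range
for n,X in(('top',P),('side',S)):
    m=((X[...,2]>225)&(X[...,2]<330)&(X[...,0]>300)).astype(np.uint8)
    c,l,st,ce=cv2.connectedComponentsWithStats(m)
    for i in range(1,c):
        if st[i,4]>80:
            q=X[l==i]; print(n,st[i],q.min(0),q.max(0))
m=viewer.camera_model('top'); print(np.array(m['R']))
# tin brushes bounding
m=(P[...,2]>100); q=P[210:265,205:258].reshape(-1,3); q=q[q[:,2]>60]; print('tin',q.min(0),q.max(0))
E
```

```text
hub [546. -29. 314.] 316.95146436729914
b1 [631.  53. 306.] 308.712913748806
b2 [ 626. -111.  306.] 309.350885544397
b3 [ 461. -107.  306.] 310.0827229755504
b4 [467.  57. 306.] 307.84111898178963
capL [597. 102. 226.] 228.58741012286967
capR [ 498. -159.  225.] 228.16209595317466
tin [601. 184. 109.] 114.07672142827258
jar [742. 120.  63.] 65.3028539189119
tape [ 518. -259.   18.] 24.905427770194283
mk1 [722. -71.  16.] 17.633484712644808
mk2 [ 722. -197.   12.] 1068.662022275129
hub [549. -23. 314.]
b1 [ 629. -106.  304.]
b2 [ 464. -104.  304.]
b3 [468.  61. 305.]
b4 [632.  58. 305.]
top [ 285  211  101  101 2267] [ 450. -126.  225.] [645.  70. 317.]
side [ 251  108  104   93 1673] [ 449. -124.  225.] [646.  71. 317.]
[[-0. -1. -0.]
 [-1.  0. -0.]
 [ 0.  0. -1.]]
tin [486.  84.  60.] [ 653.  235. 1069.]
```

```bash
cat > pl.py <<'E'
import numpy as np, json, os
F='/tmp/cmd.json'
C0=json.load(open(F)) if os.path.exists(F) else [223.35,610.44,202.31,159.9]
C=np.array(C0,float)
def call(poses,claw=0):
    """5 world poses (x,y,z,yaw deg) -> rows in tool axes from commanded pose C"""
    global C
    a=np.radians(C[3]); out=[]
    for p in poses:
        d=np.array(p[:3])-C[:3]
        tx=d[0]*np.cos(a)+d[1]*np.sin(a); ty=d[0]*np.sin(a)-d[1]*np.cos(a)
        out+= [claw]+[round(float(v)/10,2) for v in (tx,ty,-d[2])]+[round(float(-(p[3]-C[3])),1)]
    print(out)
    r=out[-5:]; tx,ty,tz=[v*10 for v in r[1:4]]
    C=np.array([C[0]+tx*np.cos(a)+ty*np.sin(a),C[1]+tx*np.sin(a)-ty*np.cos(a),C[2]-tz,C[3]-r[4]])
    json.dump(list(C),open(F,'w'))
def line(t,n=5,claw=0):
    t=np.array(t,float); c=C.copy()
    L=[c+(t-c)*(i+1)/n for i in range(n)]
    for i in range(0,n,5): call(L[i:i+5],claw)
AX=np.array([547.,-27.])
def pol(r,f,z): 
    b=np.radians(f); return [AX[0]+r*np.cos(b),AX[1]+r*np.sin(b),z,f]
E
python3 - <<'E'
from pl import *
line([223.35,610.44,390,159.9])
line([430,350,390,165],10)
line(pol(85,179,390),15)
E
```

```text
[0, 0.0, 0.0, -3.75, -0.0, 0, 0.0, 0.0, -7.51, -0.0, 0, 0.0, 0.0, -11.26, -0.0, 0, 0.0, 0.0, -15.02, -0.0, 0, 0.0, 0.0, -18.77, -0.0]
[0, -2.84, -1.74, 0.0, -0.5, 0, -5.67, -3.47, 0.0, -1.0, 0, -8.51, -5.21, 0.0, -1.5, 0, -11.34, -6.94, 0.0, -2.0, 0, -14.18, -8.68, 0.0, -2.5]
[0, -2.76, -1.86, 0.0, -0.6, 0, -5.51, -3.71, 0.0, -1.1, 0, -8.27, -5.57, 0.0, -1.6, 0, -11.03, -7.43, 0.0, -2.1, 0, -13.78, -9.29, 0.0, -2.6]
[0, -0.85, -2.36, 0.0, -0.9, 0, -1.71, -4.73, 0.0, -1.9, 0, -2.56, -7.09, 0.0, -2.8, 0, -3.42, -9.45, 0.0, -3.7, 0, -4.27, -11.81, 0.0, -4.7]
[0, -0.66, -2.43, 0.0, -0.9, 0, -1.32, -4.85, 0.0, -1.8, 0, -1.98, -7.28, 0.0, -2.8, 0, -2.63, -9.7, 0.0, -3.7, 0, -3.29, -12.13, 0.0, -4.6]
[0, -0.46, -2.47, 0.0, -1.0, 0, -0.92, -4.94, 0.0, -1.9, 0, -1.39, -7.41, 0.0, -2.8, 0, -1.85, -9.88, 0.0, -3.8, 0, -2.31, -12.35, 0.0, -4.7]
```

Call:
{"name": "arm_command", "arguments": {"series": [0, 0, 0, -3.75, 0, 0, 0, 0, -7.51, 0, 0, 0, 0, -11.26, 0, 0, 0, 0, -15.02, 0, 0, 0, 0, -18.77, 0]}}

```text
clock: 0.52
eef_pos: [223.2, 609.8, 391.5]
tool_rot: [-3.141, 0.0, 2.791]
force: [-0.3, 0.8, 0.5]
width: 25.4
gripper_force: 0.0
```

Call:
{"name": "arm_command", "arguments": {"series": [0, -2.84, -1.74, 0.0, -0.5, 0, -5.67, -3.47, 0.0, -1.0, 0, -8.51, -5.21, 0.0, -1.5, 0, -11.34, -6.94, 0.0, -2.0, 0, -14.18, -8.68, 0.0, -2.5]}}

```text
clock: 0.93
eef_pos: [327.3, 478.6, 389.7]
tool_rot: [-3.141, -0.0, 2.835]
force: [0.1, 0.8, -0.2]
width: 0.2
gripper_force: 0.0
```

Tracks well. Next, the rest of the travel.

Call:
{"name": "arm_command", "arguments": {"series": [0, -2.76, -1.86, 0.0, -0.6, 0, -5.51, -3.71, 0.0, -1.1, 0, -8.27, -5.57, 0.0, -1.6, 0, -11.03, -7.43, 0.0, -2.1, 0, -13.78, -9.29, 0.0, -2.6]}}

```text
clock: 1.35
eef_pos: [430.5, 348.4, 389.7]
tool_rot: [-3.141, -0.0, 2.88]
force: [0.0, 0.3, -0.5]
width: -0.1
gripper_force: 0.0
```

Call:
{"name": "arm_command", "arguments": {"series": [0, -0.85, -2.36, 0.0, -0.9, 0, -1.71, -4.73, 0.0, -1.9, 0, -2.56, -7.09, 0.0, -2.8, 0, -3.42, -9.45, 0.0, -3.7, 0, -4.27, -11.81, 0.0, -4.7]}}

```text
clock: 1.77
eef_pos: [440.3, 223.4, 389.6]
tool_rot: [-3.141, -0.001, 2.963]
force: [0.4, -0.5, 0.5]
width: -0.2
gripper_force: 0.0
```

Call:
{"name": "arm_command", "arguments": {"series": [0, -0.66, -2.43, 0.0, -0.9, 0, -1.32, -4.85, 0.0, -1.8, 0, -1.98, -7.28, 0.0, -2.8, 0, -2.63, -9.7, 0.0, -3.7, 0, -3.29, -12.13, 0.0, -4.6]}}

```text
clock: 2.18
eef_pos: [450.9, 98.4, 389.8]
tool_rot: [-3.142, -0.001, 3.043]
force: [0.4, 0.8, 0.3]
width: -0.3
gripper_force: 0.0
```

Call:
{"name": "arm_command", "arguments": {"series": [0, -0.46, -2.47, 0.0, -1.0, 0, -0.92, -4.94, 0.0, -1.9, 0, -1.39, -7.41, 0.0, -2.8, 0, -1.85, -9.88, 0.0, -3.8, 0, -2.31, -12.35, 0.0, -4.7]}}

```text
clock: 2.6
eef_pos: [461.6, -26.8, 389.8]
tool_rot: [3.142, -0.001, 3.125]
force: [0.8, 0.2, 0.3]
width: 0.3
gripper_force: 0.0
```

```bash
python3 - <<'E'
from h import *
s=monitor.read_state(); print(s['clock'],s['eef_pos'],s['tool_rot'],s['qpos'])
grab('side','pics/side2.png')
from pl import *
line(pol(85,179,262),5)
E
```

```text
2.6 [461.60947202 -26.78148988 389.76897083] [ 3.14150695e+00 -6.36922443e-04  3.12500095e+00] [-0.24058775  0.18014309  0.29160413  1.7136276  -0.05426194  1.25634693
  1.61759004]
[0, 0.0, 0.0, 2.56, -0.0, 0, 0.0, 0.0, 5.12, -0.0, 0, 0.0, 0.0, 7.68, -0.0, 0, 0.0, 0.0, 10.24, -0.0, 0, 0.0, 0.0, 12.8, -0.0]
```

View pics/side2.png

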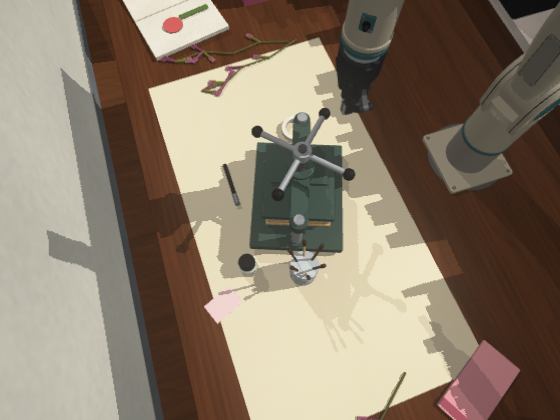

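The gripper hangs at about (355,100), by the gap between the robot-side arms. The handle balls have not moved from (324,113) and (349,174), so I'll descend.

Call:
{"name": "arm_command", "arguments": {"series": [0, 0.0, 0.0, 2.56, 0, 0, 0.0, 0.0, 5.12, 0, 0, 0.0, 0.0, 7.68, 0, 0, 0.0, 0.0, 10.24, 0, 0, 0.0, 0.0, 12.8, 0]}}

```text
clock: 3.07
eef_pos: [461.6, -25.4, 260.7]
tool_rot: [3.142, -0.0, 3.124]
force: [0.4, 0.2, 0.2]
width: -0.1
gripper_force: 0.0
```

```bash
python3 - <<'E'
from pl import *
for k in range(4):
    f0=C[3]; call([pol(85,f0-3*(i+1),262) for i in range(5)])
E
python3 -c "
from h import *
grab('side','pics/side3.png'); cv2.imwrite('pics/s3c.png',cv2.resize(cv2.imread('pics/side3.png')[60:280,180:420],None,fx=2.5,fy=2.5))"
```

```text
[0, -0.01, 0.45, 0.0, 3.0, 0, -0.05, 0.89, 0.0, 6.0, 0, -0.1, 1.33, 0.0, 9.0, 0, -0.18, 1.77, 0.0, 12.0, 0, -0.29, 2.2, 0.0, 15.0]
[0, -0.18, -1.76, 0.0, -12.0, 0, -0.1, -1.33, 0.0, -9.0, 0, -0.04, -0.88, 0.0, -6.0, 0, -0.01, -0.44, 0.0, -3.0, 0, 0.0, 0.0, 0.0, -0.0]
[0, -0.18, -1.76, 0.0, -12.0, 0, -0.1, -1.33, 0.0, -9.0, 0, -0.04, -0.88, 0.0, -6.0, 0, -0.01, -0.44, 0.0, -3.0, 0, 0.0, 0.0, 0.0, -0.0]
[0, -0.18, -1.76, 0.0, -12.0, 0, -0.1, -1.33, 0.0, -9.0, 0, -0.04, -0.88, 0.0, -6.0, 0, -0.01, -0.44, 0.0, -3.0, 0, 0.0, 0.0, 0.0, -0.0]
```

View pics/s3c.png

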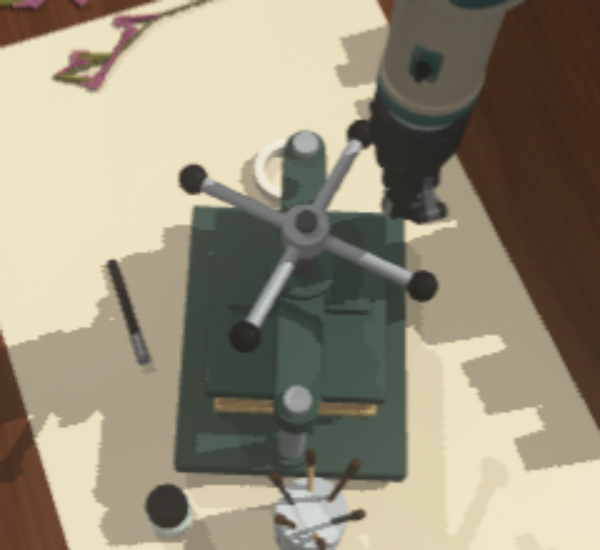

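The fingertip is down between the two robot-side arms, at crop (415,205), with balls at (360,130) and (422,285). I'll fix the stale pose variable in my planner and plan the sweep.

Call:
{"name": "arm_command", "arguments": {"series": [0, -0.01, 0.45, 0.0, 3.0, 0, -0.05, 0.89, 0.0, 6.0, 0, -0.1, 1.33, 0.0, 9.0, 0, -0.18, 1.77, 0.0, 12.0, 0, -0.29, 2.2, 0.0, 15.0]}}

```text
clock: 3.53
eef_pos: [465.3, -3.2, 262.6]
tool_rot: [3.141, -0.0, 2.86]
force: [0.1, 0.2, -0.6]
width: -0.3
gripper_force: 0.0
```

```bash
cat > sw.py <<'E'
import pl,sys
s=float(sys.argv[1])
for k in range(int(sys.argv[2])):
    f0=pl.C[3]; pl.call([pl.pol(85,f0-s*(i+1),262) for i in range(5)])
print(pl.C)
E
python3 sw.py 3 2
```

```text
[0, -0.01, 0.45, 0.0, 3.0, 0, -0.04, 0.89, 0.0, 6.0, 0, -0.1, 1.33, 0.0, 9.0, 0, -0.18, 1.77, 0.0, 12.0, 0, -0.29, 2.2, 0.0, 15.0]
[0, -0.01, 0.45, 0.0, 3.0, 0, -0.04, 0.89, 0.0, 6.0, 0, -0.1, 1.33, 0.0, 9.0, 0, -0.18, 1.77, 0.0, 12.0, 0, -0.29, 2.2, 0.0, 15.0]
[487.97463664  34.09729634 262.01       134.        ]
```

Call:
{"name": "arm_command", "arguments": {"series": [0, -0.01, 0.45, 0.0, 3.0, 0, -0.04, 0.89, 0.0, 6.0, 0, -0.1, 1.33, 0.0, 9.0, 0, -0.18, 1.77, 0.0, 12.0, 0, -0.29, 2.2, 0.0, 15.0]}}

```text
clock: 3.95
eef_pos: [474.2, 17.2, 262.6]
tool_rot: [3.141, -0.0, 2.598]
force: [-0.3, 0.2, 0.4]
width: -0.1
gripper_force: 0.0
```

Call:
{"name": "arm_command", "arguments": {"series": [0, -0.01, 0.45, 0.0, 3.0, 0, -0.04, 0.89, 0.0, 6.0, 0, -0.1, 1.33, 0.0, 9.0, 0, -0.18, 1.77, 0.0, 12.0, 0, -0.29, 2.2, 0.0, 15.0]}}

```text
clock: 4.37
eef_pos: [486.8, 33.4, 262.4]
tool_rot: [-3.139, -0.001, 2.336]
force: [-1.7, -2.9, 0.8]
width: 0.2
gripper_force: 1.6
```

```bash
python3 -c "
from h import *
p,d=grab('side','pics/side4.png');X=pts('side',d)
cv2.imwrite('pics/s4c.png',cv2.resize(cv2.imread('pics/side4.png')[60:280,180:420],None,fx=2.5,fy=2.5))
print(monitor.read_state()['qpos'])"; python3 sw.py 3 4
```

```text
[-0.44939882  0.35037803  0.43867927  1.88038546 -0.1793309   0.95083758
  0.83423371]
[0, -0.01, 0.45, 0.0, 3.0, 0, -0.04, 0.89, 0.0, 6.0, 0, -0.1, 1.33, 0.0, 9.0, 0, -0.18, 1.77, 0.0, 12.0, 0, -0.28, 2.2, 0.0, 15.0]
[0, -0.02, 0.45, 0.0, 3.0, 0, -0.05, 0.89, 0.0, 6.0, 0, -0.11, 1.33, 0.0, 9.0, 0, -0.19, 1.77, 0.0, 12.0, 0, -0.29, 2.2, 0.0, 15.0]
[0, -0.01, 0.45, 0.0, 3.0, 0, -0.05, 0.89, 0.0, 6.0, 0, -0.11, 1.33, 0.0, 9.0, 0, -0.19, 1.77, 0.0, 12.0, 0, -0.29, 2.2, 0.0, 15.0]
[0, -0.01, 0.45, 0.0, 3.0, 0, -0.05, 0.89, 0.0, 6.0, 0, -0.11, 1.33, 0.0, 9.0, 0, -0.19, 1.77, 0.0, 12.0, 0, -0.29, 2.2, 0.0, 15.0]
[570.38685393  54.71995638 262.01        74.        ]
```

View pics/s4c.png

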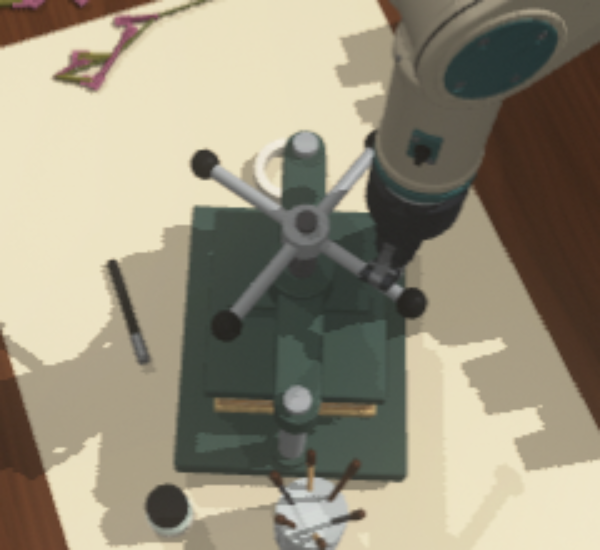

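The tip is bearing on the arm at crop (385,272). The handle has turned a little (near-right ball now at (410,302)) under 3 N, so I'll continue.

Call:
{"name": "arm_command", "arguments": {"series": [0, -0.01, 0.45, 0.0, 3.0, 0, -0.04, 0.89, 0.0, 6.0, 0, -0.1, 1.33, 0.0, 9.0, 0, -0.18, 1.77, 0.0, 12.0, 0, -0.28, 2.2, 0.0, 15.0]}}

```text
clock: 4.83
eef_pos: [504.0, 46.7, 261.9]
tool_rot: [-3.138, -0.001, 2.075]
force: [-2.8, -2.0, -2.3]
width: 0.2
gripper_force: 1.7
```

Call:
{"name": "arm_command", "arguments": {"series": [0, -0.02, 0.45, 0.0, 3.0, 0, -0.05, 0.89, 0.0, 6.0, 0, -0.11, 1.33, 0.0, 9.0, 0, -0.19, 1.77, 0.0, 12.0, 0, -0.29, 2.2, 0.0, 15.0]}}

```text
clock: 5.25
eef_pos: [524.2, 55.3, 261.5]
tool_rot: [-3.136, -0.001, 1.814]
force: [-4.1, -0.3, -1.1]
width: 0.2
gripper_force: 1.7
```

Call:
{"name": "arm_command", "arguments": {"series": [0, -0.01, 0.45, 0.0, 3.0, 0, -0.05, 0.89, 0.0, 6.0, 0, -0.11, 1.33, 0.0, 9.0, 0, -0.19, 1.77, 0.0, 12.0, 0, -0.29, 2.2, 0.0, 15.0]}}

```text
clock: 5.67
eef_pos: [546.3, 58.5, 261.5]
tool_rot: [-3.136, -0.001, 1.552]
force: [-3.1, 0.1, -0.9]
width: 0.2
gripper_force: 1.6
```

Call:
{"name": "arm_command", "arguments": {"series": [0, -0.01, 0.45, 0.0, 3.0, 0, -0.05, 0.89, 0.0, 6.0, 0, -0.11, 1.33, 0.0, 9.0, 0, -0.19, 1.77, 0.0, 12.0, 0, -0.29, 2.2, 0.0, 15.0]}}

```text
clock: 6.08
eef_pos: [568.4, 55.9, 261.6]
tool_rot: [-3.136, -0.0, 1.291]
force: [-2.6, 0.8, -0.2]
width: 0.1
gripper_force: 1.5
```

```bash
python3 -c "
from h import *
print(monitor.read_state()['qpos'])"; python3 sw.py 3 5
```

```text
[-0.57991491  0.53259639  0.69020084  1.6737192  -0.37764535  1.07756528
 -0.0541519 ]
[0, -0.01, 0.45, 0.0, 3.0, 0, -0.05, 0.89, 0.0, 6.0, 0, -0.1, 1.33, 0.0, 9.0, 0, -0.19, 1.77, 0.0, 12.0, 0, -0.29, 2.2, 0.0, 15.0]
[0, -0.01, 0.45, 0.0, 3.0, 0, -0.05, 0.89, 0.0, 6.0, 0, -0.1, 1.33, 0.0, 9.0, 0, -0.18, 1.77, 0.0, 12.0, 0, -0.29, 2.2, 0.0, 15.0]
[0, -0.01, 0.45, 0.0, 3.0, 0, -0.04, 0.89, 0.0, 6.0, 0, -0.1, 1.33, 0.0, 9.0, 0, -0.18, 1.77, 0.0, 12.0, 0, -0.29, 2.2, 0.0, 15.0]
[0, -0.01, 0.45, 0.0, 3.0, 0, -0.04, 0.89, 0.0, 6.0, 0, -0.1, 1.33, 0.0, 9.0, 0, -0.18, 1.77, 0.0, 12.0, 0, -0.29, 2.2, 0.0, 15.0]
[0, -0.01, 0.45, 0.0, 3.0, 0, -0.04, 0.89, 0.0, 6.0, 0, -0.1, 1.33, 0.0, 9.0, 0, -0.18, 1.77, 0.0, 12.0, 0, -0.28, 2.2, 0.0, 15.0]
[632.0306     -28.45980081 262.01        -1.        ]
```

Call:
{"name": "arm_command", "arguments": {"series": [0, -0.01, 0.45, 0.0, 3.0, 0, -0.05, 0.89, 0.0, 6.0, 0, -0.1, 1.33, 0.0, 9.0, 0, -0.19, 1.77, 0.0, 12.0, 0, -0.29, 2.2, 0.0, 15.0]}}

```text
clock: 6.5
eef_pos: [589.3, 47.7, 261.7]
tool_rot: [-3.137, -0.0, 1.03]
force: [-1.8, 2.3, -0.4]
width: -0.1
gripper_force: 1.4
```

Call:
{"name": "arm_command", "arguments": {"series": [0, -0.01, 0.45, 0.0, 3.0, 0, -0.05, 0.89, 0.0, 6.0, 0, -0.1, 1.33, 0.0, 9.0, 0, -0.18, 1.77, 0.0, 12.0, 0, -0.29, 2.2, 0.0, 15.0]}}

```text
clock: 6.92
eef_pos: [607.3, 34.3, 262.0]
tool_rot: [-3.137, -0.001, 0.768]
force: [-2.5, 2.6, 0.1]
width: 0.2
gripper_force: 1.4
```

Call:
{"name": "arm_command", "arguments": {"series": [0, -0.01, 0.45, 0.0, 3.0, 0, -0.04, 0.89, 0.0, 6.0, 0, -0.1, 1.33, 0.0, 9.0, 0, -0.18, 1.77, 0.0, 12.0, 0, -0.29, 2.2, 0.0, 15.0]}}

```text
clock: 7.33
eef_pos: [621.1, 16.7, 262.3]
tool_rot: [-3.138, -0.001, 0.507]
force: [-0.8, 3.0, 2.6]
width: 0.1
gripper_force: 1.5
```

Call:
{"name": "arm_command", "arguments": {"series": [0, -0.01, 0.45, 0.0, 3.0, 0, -0.04, 0.89, 0.0, 6.0, 0, -0.1, 1.33, 0.0, 9.0, 0, -0.18, 1.77, 0.0, 12.0, 0, -0.29, 2.2, 0.0, 15.0]}}

```text
clock: 7.75
eef_pos: [629.8, -4.9, 262.7]
tool_rot: [-3.139, -0.001, 0.245]
force: [-0.2, 2.1, 2.2]
width: -0.1
gripper_force: 1.0
```

Call:
{"name": "arm_command", "arguments": {"series": [0, -0.01, 0.45, 0.0, 3.0, 0, -0.04, 0.89, 0.0, 6.0, 0, -0.1, 1.33, 0.0, 9.0, 0, -0.18, 1.77, 0.0, 12.0, 0, -0.28, 2.2, 0.0, 15.0]}}

```text
clock: 8.17
eef_pos: [632.2, -27.9, 262.3]
tool_rot: [-3.141, 0.0, -0.018]
force: [-0.4, -0.4, -0.1]
width: -0.4
gripper_force: 0.0
```

```bash
python3 -c "
from h import *
print(monitor.read_state()['qpos'])
grab('top','pics/top5.png'); cv2.imwrite('pics/t5c.png',cv2.resize(cv2.imread('pics/top5.png')[160:360,210:450],None,fx=2.5,fy=2.5))"; python3 sw.py 2 6
```

```text
[-0.52893823  0.73727497  1.01126302  1.50734671 -0.64324441  1.2570338
 -1.02145994]
[0, -0.01, 0.3, 0.0, 2.0, 0, -0.03, 0.6, 0.0, 4.0, 0, -0.05, 0.89, 0.0, 6.0, 0, -0.09, 1.19, 0.0, 8.0, 0, -0.13, 1.48, 0.0, 10.0]
[0, -0.01, 0.3, 0.0, 2.0, 0, -0.02, 0.59, 0.0, 4.0, 0, -0.05, 0.89, 0.0, 6.0, 0, -0.09, 1.18, 0.0, 8.0, 0, -0.13, 1.48, 0.0, 10.0]
[0, -0.01, 0.29, 0.0, 2.0, 0, -0.02, 0.59, 0.0, 4.0, 0, -0.05, 0.88, 0.0, 6.0, 0, -0.09, 1.18, 0.0, 8.0, 0, -0.13, 1.47, 0.0, 10.0]
[0, -0.01, 0.3, 0.0, 2.0, 0, -0.02, 0.6, 0.0, 4.0, 0, -0.05, 0.89, 0.0, 6.0, 0, -0.09, 1.19, 0.0, 8.0, 0, -0.13, 1.48, 0.0, 10.0]
[0, -0.01, 0.3, 0.0, 2.0, 0, -0.02, 0.59, 0.0, 4.0, 0, -0.05, 0.89, 0.0, 6.0, 0, -0.08, 1.18, 0.0, 8.0, 0, -0.13, 1.47, 0.0, 10.0]
[0, -0.01, 0.3, 0.0, 2.0, 0, -0.02, 0.6, 0.0, 4.0, 0, -0.05, 0.89, 0.0, 6.0, 0, -0.08, 1.19, 0.0, 8.0, 0, -0.13, 1.48, 0.0, 10.0]
[ 588.20880258 -101.33417581  262.01        -61.        ]
```

View pics/t5c.png

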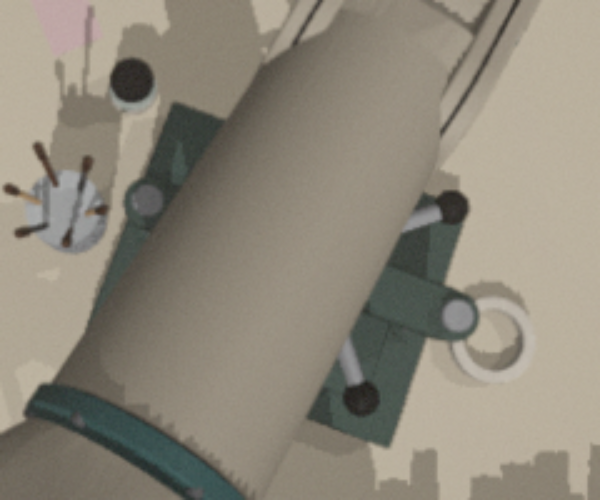

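The forearm hides most of the handle, but two balls show at crop (452,208) and (361,397). The contact force has dropped to zero, so I'll measure the handle angle.

```bash
python3 -c "
from h import *
X=pts('top',np.load('/tmp/top.npy'))
for u,v in((391,243),(354,319)):
    q=np.median(X[v-2:v+3,u-2:u+3].reshape(-1,3),0); e=q[:2]-[547,-27]; print(q,np.hypot(*e),np.degrees(np.arctan2(e[1],e[0])))
p,d=grab('side','pics/side6.png'); cv2.imwrite('pics/s6c.png',cv2.resize(p[60:280,180:420,::-1],None,fx=2.5,fy=2.5))
"
```

```text
[ 579.84575707 -138.73717828  297.37571466] 116.46476190796051 -73.619011197837
[435.66644481 -60.03149036 298.33164614] 116.13027110549955 -163.4749332025232
```

View pics/s6c.png

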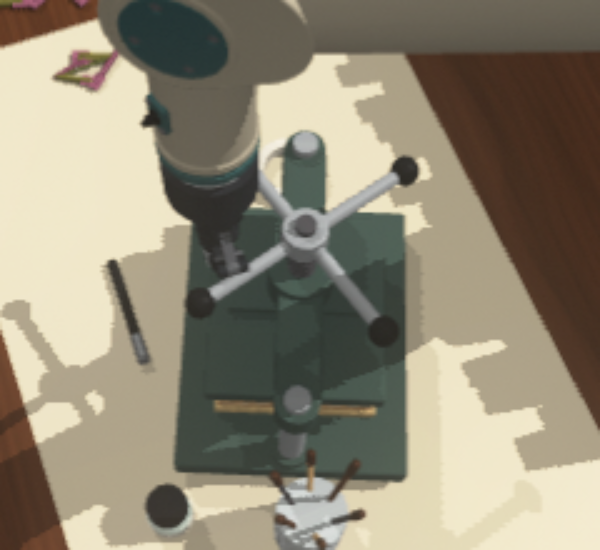

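Arms measure at 16.5° and -73.6°, but the fingertip is at -1°, so it has got past the arm it was pushing. Before retrying I need to know how, so I'll check the tip geometry.

```bash
python3 -c "
from h import *
d=np.load('/tmp/side.npy');X=pts('side',d)
np.set_printoptions(precision=0,suppress=True,linewidth=220)
# points near the finger, z layers
b=np.radians(16.5);r=np.array([np.cos(b),np.sin(b)]);t=np.array([np.sin(b),-np.cos(b)])
E=X[...,:2]-[547,-27];R=E@r;T=E@t
for z in range(255,350,10):
    m=(X[...,2]>=z)&(X[...,2]<z+10)&(R>25)&(R<150)&(abs(T)<60)
    print(z,m.sum(),[np.percentile(R[m],[2,50,98]),np.percentile(T[m],[2,50,98])] if m.sum() else '')
for u,v in((260,181),(333,192),(341,128)):
    q=np.median(X[v-2:v+3,u-2:u+3].reshape(-1,3),0); e=q[:2]-[547,-25]; print(q,np.hypot(*e),np.degrees(np.arctan2(e[1],e[0])))
p=cv2.imread('pics/side6.png'); cv2.imwrite('pics/s6z.png',cv2.resize(p[110:200,225:335],None,fx=6,fy=6))
"
```

```text
255 0 
265 0 
275 19 [array([ 31.,  78., 130.]), array([-13.,  -5.,   4.])]
285 238 [array([ 27.,  80., 129.]), array([-12.,  -2.,   8.])]
295 57 [array([ 95., 118., 127.]), array([-11.,  -0.,  22.])]
305 4 [array([91., 92., 93.]), array([23., 27., 30.])]
315 2 [array([91., 92., 93.]), array([22., 22., 23.])]
325 1 [array([93., 93., 93.]), array([17., 17., 17.])]
335 10 [array([ 90.,  95., 102.]), array([ 4., 15., 21.])]
345 24 [array([ 83.,  94., 104.]), array([-6.,  8., 16.])]
[659.  13. 297.] 118.20010112977872 18.522423977495947
[515.  89. 297.] 118.27859122103288 105.67031158944678
[438. -58. 296.] 113.44073171894813 -163.1132357052497
```

View pics/s6z.png

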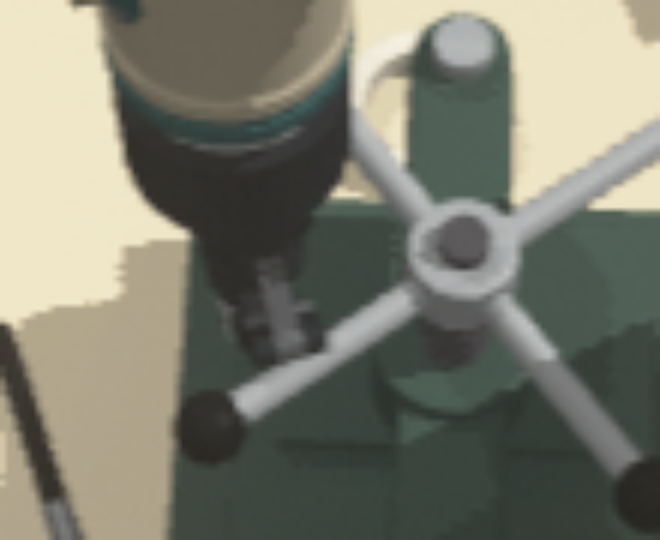

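The arm is in front of the finger, so the tip went through behind it. The likely cause is that I pushed in the finger-closing direction, which is compliant: the fingers deflected and slid past. The screw is now at about 4.06. I'll turn the tool 90° so the stiff pad edges push, go deeper, and take the arm now at 106°.

```bash
cat > pl2.py <<'E'
import pl,numpy as np
def pol(f,z,r=82): p=pl.pol(r,f,z); p[3]=f-90; return p
E
python3 - <<'E'
import pl,numpy as np,json
from pl2 import pol
pl.C=np.array([632.03,-28.46,262.01,-1.])
pl.line([632.03,-28.46,380,-1])
pl.line(pol(148,380),10)
pl.line(pol(148,250),5)
print(pl.C)
E
```

```text
[0, 0.0, -0.0, -2.36, -0.0, 0, 0.0, -0.0, -4.72, -0.0, 0, 0.0, -0.0, -7.08, -0.0, 0, 0.0, -0.0, -9.44, -0.0, 0, 0.0, -0.0, -11.8, -0.0]
[0, -1.55, -0.42, 0.0, -5.9, 0, -3.11, -0.84, 0.0, -11.8, 0, -4.66, -1.27, 0.0, -17.7, 0, -6.21, -1.69, 0.0, -23.6, 0, -7.77, -2.11, 0.0, -29.5]
[0, -1.14, -1.13, 0.0, -5.9, 0, -2.28, -2.26, 0.0, -11.8, 0, -3.43, -3.4, 0.0, -17.7, 0, -4.57, -4.53, 0.0, -23.6, 0, -5.72, -5.66, 0.0, -29.5]
[0, 0.0, 0.0, 2.6, -0.0, 0, 0.0, 0.0, 5.2, -0.0, 0, 0.0, 0.0, 7.8, -0.0, 0, 0.0, 0.0, 10.4, -0.0, 0, 0.0, 0.0, 13.0, -0.0]
[477.43455519  16.44040584 250.01        58.        ]
```

Call:
{"name": "arm_command", "arguments": {"series": [0, 0, 0, -2.36, 0, 0, 0, 0, -4.72, 0, 0, 0, 0, -7.08, 0, 0, 0, 0, -9.44, 0, 0, 0, 0, -11.8, 0]}}

```text
clock: 8.68
eef_pos: [631.9, -27.7, 381.4]
tool_rot: [-3.141, 0.0, -0.014]
force: [0.0, 0.4, 0.6]
width: -0.4
gripper_force: 0.0
```

Call:
{"name": "arm_command", "arguments": {"series": [0, -1.55, -0.42, 0.0, -5.9, 0, -3.11, -0.84, 0.0, -11.8, 0, -4.66, -1.27, 0.0, -17.7, 0, -6.21, -1.69, 0.0, -23.6, 0, -7.77, -2.11, 0.0, -29.5]}}

```text
clock: 9.1
eef_pos: [553.9, -5.2, 380.2]
tool_rot: [-3.141, -0.0, 0.506]
force: [-0.8, 0.2, 0.5]
width: 0.2
gripper_force: 0.0
```

Call:
{"name": "arm_command", "arguments": {"series": [0, -1.14, -1.13, 0.0, -5.9, 0, -2.28, -2.26, 0.0, -11.8, 0, -3.43, -3.4, 0.0, -17.7, 0, -4.57, -4.53, 0.0, -23.6, 0, -5.72, -5.66, 0.0, -29.5]}}

```text
clock: 9.52
eef_pos: [476.6, 17.1, 380.3]
tool_rot: [-3.142, -0.001, 1.021]
force: [-0.8, 0.1, -0.1]
width: 0.0
gripper_force: 0.0
```

```bash
cat > hb.py <<'E'
from h import *
def balls(n):
    p,d=grab(n,'/tmp/x.png');X=pts(n,d)
    E=X[...,:2]-[547,-26];R=np.hypot(E[...,0],E[...,1])
    m=((X[...,2]>270)&(X[...,2]<312)&(R>104)&(R<134)&(p.max(2)<75)).astype(np.uint8)
    c,l,st,ce=cv2.connectedComponentsWithStats(m)
    for i in range(1,c):
        if st[i,4]>20:
            q=X[l==i]; e=q[:,:2].mean(0)-[547,-26]; print(n,st[i,4],'ang %.1f r %.0f ztop %.1f'%(np.degrees(np.arctan2(e[1],e[0])),np.hypot(*e),np.percentile(q[:,2],90)))
if __name__=='__main__':
    balls('top');balls('side'); s=monitor.read_state(); print(s['clock'],s['eef_pos'],s['tool_rot'],s['qpos'],s['force'])
E
python3 hb.py
```

```text
top 120 ang 16.8 r 117 ztop 298.9
top 124 ang -73.1 r 118 ztop 298.5
top 153 ang 107.1 r 116 ztop 298.8
side 75 ang -72.1 r 117 ztop 298.9
side 28 ang -161.3 r 112 ztop 299.8
side 113 ang 17.5 r 118 ztop 298.3
side 118 ang 106.1 r 118 ztop 298.6
9.6167 [475.63931757  17.61009894 380.60558075] [-3.13953126e+00 -2.43089860e-03  1.01744674e+00] [-0.76887005  0.28337678  0.90414929  1.71204885 -0.23609338  1.26051088
 -0.36442212] [ 0.17825535 -0.51909433  0.32971089]
```

Call:
{"name": "arm_command", "arguments": {"series": [0, 0, 0, 2.6, 0, 0, 0, 0, 5.2, 0, 0, 0, 0, 7.8, 0, 0, 0, 0, 10.4, 0, 0, 0, 0, 13.0, 0]}}

```text
clock: 10.03
eef_pos: [478.4, 16.5, 249.1]
tool_rot: [3.14, -0.001, 1.012]
force: [-0.4, -0.5, 0.2]
width: 0.1
gripper_force: 0.0
```

```bash
cat > sw2.py <<'E'
import pl,sys
from pl2 import pol
s=float(sys.argv[1])
for k in range(int(sys.argv[2])):
    f0=pl.C[3]+90; pl.call([pol(f0-s*(i+1),250) for i in range(5)])
print(pl.C)
E
python3 sw2.py 3 4
```

```text
[0, 0.43, 0.01, 0.0, 3.0, 0, 0.86, 0.05, 0.0, 6.0, 0, 1.29, 0.1, 0.0, 9.0, 0, 1.71, 0.18, 0.0, 12.0, 0, 2.12, 0.28, 0.0, 15.0]
[0, 0.43, 0.01, 0.0, 3.0, 0, 0.86, 0.04, 0.0, 6.0, 0, 1.29, 0.1, 0.0, 9.0, 0, 1.71, 0.18, 0.0, 12.0, 0, 2.13, 0.28, 0.0, 15.0]
[0, 0.43, 0.01, 0.0, 3.0, 0, 0.85, 0.04, 0.0, 6.0, 0, 1.28, 0.1, 0.0, 9.0, 0, 1.7, 0.18, 0.0, 12.0, 0, 2.12, 0.28, 0.0, 15.0]
[0, 0.43, 0.01, 0.0, 3.0, 0, 0.86, 0.04, 0.0, 6.0, 0, 1.28, 0.1, 0.0, 9.0, 0, 1.7, 0.18, 0.0, 12.0, 0, 2.12, 0.28, 0.0, 15.0]
[549.85032518  54.93529628 250.01        -2.        ]
```

Call:
{"name": "arm_command", "arguments": {"series": [0, 0.43, 0.01, 0.0, 3.0, 0, 0.86, 0.05, 0.0, 6.0, 0, 1.29, 0.1, 0.0, 9.0, 0, 1.71, 0.18, 0.0, 12.0, 0, 2.12, 0.28, 0.0, 15.0]}}

```text
clock: 10.45
eef_pos: [492.2, 33.1, 250.0]
tool_rot: [3.141, -0.0, 0.747]
force: [-0.5, -0.3, -0.0]
width: -0.3
gripper_force: 0.0
```

Call:
{"name": "arm_command", "arguments": {"series": [0, 0.43, 0.01, 0.0, 3.0, 0, 0.86, 0.04, 0.0, 6.0, 0, 1.29, 0.1, 0.0, 9.0, 0, 1.71, 0.18, 0.0, 12.0, 0, 2.13, 0.28, 0.0, 15.0]}}

```text
clock: 10.87
eef_pos: [508.4, 45.0, 249.8]
tool_rot: [-3.141, 0.002, 0.486]
force: [-3.3, -1.6, 1.0]
width: 0.1
gripper_force: 1.8
```

Call:
{"name": "arm_command", "arguments": {"series": [0, 0.43, 0.01, 0.0, 3.0, 0, 0.85, 0.04, 0.0, 6.0, 0, 1.28, 0.1, 0.0, 9.0, 0, 1.7, 0.18, 0.0, 12.0, 0, 2.12, 0.28, 0.0, 15.0]}}

```text
clock: 11.28
eef_pos: [527.5, 52.5, 249.2]
tool_rot: [-3.142, 0.004, 0.224]
force: [-3.6, -1.7, -2.4]
width: 0.3
gripper_force: 1.8
```

Call:
{"name": "arm_command", "arguments": {"series": [0, 0.43, 0.01, 0.0, 3.0, 0, 0.86, 0.04, 0.0, 6.0, 0, 1.28, 0.1, 0.0, 9.0, 0, 1.7, 0.18, 0.0, 12.0, 0, 2.12, 0.28, 0.0, 15.0]}}

```text
clock: 11.7
eef_pos: [548.4, 55.3, 248.8]
tool_rot: [3.142, 0.005, -0.038]
force: [-3.2, -0.1, -2.7]
width: -0.4
gripper_force: 1.9
```

```bash
python3 hb.py; python3 sw2.py 2 4
```

```text
top 121 ang -14.0 r 118 ztop 296.8
top 129 ang -103.8 r 118 ztop 296.3
top 150 ang 166.5 r 117 ztop 296.7
side 21 ang -100.4 r 116 ztop 296.6
side 95 ang 164.3 r 116 ztop 296.6
side 98 ang -13.7 r 118 ztop 295.7
side 118 ang 74.7 r 118 ztop 296.5
11.8 [549.58637483  55.30767689 248.93003719] [ 3.14083147e+00  2.77117487e-03 -3.49701893e-02] [-0.78684348  0.65200892  1.07815633  1.74784703 -0.62879203  1.13675988
 -1.11731494] [-2.07439886  1.24705761 -2.33208207]
[0, 0.29, 0.0, 0.0, 2.0, 0, 0.57, 0.02, 0.0, 4.0, 0, 0.86, 0.04, 0.0, 6.0, 0, 1.14, 0.08, 0.0, 8.0, 0, 1.43, 0.12, 0.0, 10.0]
[0, 0.28, 0.01, 0.0, 2.0, 0, 0.57, 0.02, 0.0, 4.0, 0, 0.85, 0.05, 0.0, 6.0, 0, 1.14, 0.08, 0.0, 8.0, 0, 1.42, 0.13, 0.0, 10.0]
[0, 0.29, 0.0, 0.0, 2.0, 0, 0.57, 0.02, 0.0, 4.0, 0, 0.86, 0.04, 0.0, 6.0, 0, 1.14, 0.08, 0.0, 8.0, 0, 1.42, 0.12, 0.0, 10.0]
[0, 0.29, 0.01, 0.0, 2.0, 0, 0.58, 0.02, 0.0, 4.0, 0, 0.86, 0.05, 0.0, 6.0, 0, 1.14, 0.08, 0.0, 8.0, 0, 1.43, 0.13, 0.0, 10.0]
[601.8738209   33.90068434 250.01       -42.        ]
```

Call:
{"name": "arm_command", "arguments": {"series": [0, 0.29, 0.0, 0.0, 2.0, 0, 0.57, 0.02, 0.0, 4.0, 0, 0.86, 0.04, 0.0, 6.0, 0, 1.14, 0.08, 0.0, 8.0, 0, 1.43, 0.12, 0.0, 10.0]}}

```text
clock: 12.22
eef_pos: [563.0, 54.3, 249.2]
tool_rot: [-3.141, 0.004, -0.209]
force: [-3.5, 1.6, -2.3]
width: -0.0
gripper_force: 1.8
```

Call:
{"name": "arm_command", "arguments": {"series": [0, 0.28, 0.01, 0.0, 2.0, 0, 0.57, 0.02, 0.0, 4.0, 0, 0.85, 0.05, 0.0, 6.0, 0, 1.14, 0.08, 0.0, 8.0, 0, 1.42, 0.13, 0.0, 10.0]}}

```text
clock: 12.63
eef_pos: [576.9, 50.6, 249.1]
tool_rot: [-3.141, 0.004, -0.383]
force: [-2.3, 3.0, -3.0]
width: -0.3
gripper_force: 1.8
```

Call:
{"name": "arm_command", "arguments": {"series": [0, 0.29, 0.0, 0.0, 2.0, 0, 0.57, 0.02, 0.0, 4.0, 0, 0.86, 0.04, 0.0, 6.0, 0, 1.14, 0.08, 0.0, 8.0, 0, 1.42, 0.12, 0.0, 10.0]}}

```text
clock: 13.05
eef_pos: [590.1, 44.5, 249.2]
tool_rot: [-3.141, 0.003, -0.557]
force: [-2.2, 3.1, -1.8]
width: 0.1
gripper_force: 1.8
```

Call:
{"name": "arm_command", "arguments": {"series": [0, 0.29, 0.01, 0.0, 2.0, 0, 0.58, 0.02, 0.0, 4.0, 0, 0.86, 0.05, 0.0, 6.0, 0, 1.14, 0.08, 0.0, 8.0, 0, 1.43, 0.13, 0.0, 10.0]}}

```text
clock: 13.47
eef_pos: [601.9, 36.0, 249.3]
tool_rot: [-3.14, 0.003, -0.731]
force: [-1.4, 3.6, -0.9]
width: 0.4
gripper_force: 1.7
```

```bash
python3 hb.py; python3 sw2.py 2 3
```

```text
top 118 ang -52.6 r 118 ztop 294.2
top 44 ang 132.3 r 115 ztop 293.6
top 140 ang -142.1 r 117 ztop 294.1
side 79 ang -51.9 r 117 ztop 294.1
side 107 ang 125.6 r 117 ztop 294.6
side 80 ang 36.4 r 123 ztop 292.9
13.5667 [602.27305994  35.22052029 249.51208643] [-3.14072524e+00  1.45707442e-03 -7.30723133e-01] [-0.72760678  0.80265463  1.21265348  1.61190736 -0.77889094  1.28788537
 -1.68264133] [-0.69728731  2.80156892 -1.81762489]
[0, 0.28, 0.0, 0.0, 2.0, 0, 0.57, 0.02, 0.0, 4.0, 0, 0.85, 0.04, 0.0, 6.0, 0, 1.14, 0.08, 0.0, 8.0, 0, 1.42, 0.12, 0.0, 10.0]
[0, 0.29, 0.01, 0.0, 2.0, 0, 0.57, 0.02, 0.0, 4.0, 0, 0.86, 0.05, 0.0, 6.0, 0, 1.14, 0.08, 0.0, 8.0, 0, 1.43, 0.13, 0.0, 10.0]
[0, 0.28, 0.0, 0.0, 2.0, 0, 0.57, 0.02, 0.0, 4.0, 0, 0.85, 0.04, 0.0, 6.0, 0, 1.14, 0.08, 0.0, 8.0, 0, 1.42, 0.12, 0.0, 10.0]
[625.01002489  -1.66287945 250.01       -72.        ]
```

Call:
{"name": "arm_command", "arguments": {"series": [0, 0.28, 0.0, 0.0, 2.0, 0, 0.57, 0.02, 0.0, 4.0, 0, 0.85, 0.04, 0.0, 6.0, 0, 1.14, 0.08, 0.0, 8.0, 0, 1.42, 0.12, 0.0, 10.0]}}

```text
clock: 13.98
eef_pos: [611.6, 26.0, 249.5]
tool_rot: [-3.14, 0.004, -0.905]
force: [-2.2, 4.5, -2.4]
width: 0.2
gripper_force: 2.3
```

```bash
python3 hb.py
```

```text
top 115 ang -61.8 r 118 ztop 293.4
top 154 ang -151.0 r 118 ztop 293.2
side 59 ang -153.2 r 114 ztop 292.5
side 117 ang 116.9 r 117 ztop 293.3
side 51 ang 28.3 r 125 ztop 292.1
14.0833 [611.83061956  25.2871487  249.56478323] [-3.14051434e+00  2.34813640e-03 -9.04615037e-01] [-0.70409361  0.8289312   1.23496312  1.58610634 -0.80475564  1.31673544
 -1.82853846] [-2.19652755  5.05244089 -0.62093353]
```

Call:
{"name": "arm_command", "arguments": {"series": [0, 0.29, 0.01, 0.0, 2.0, 0, 0.57, 0.02, 0.0, 4.0, 0, 0.86, 0.05, 0.0, 6.0, 0, 1.14, 0.08, 0.0, 8.0, 0, 1.43, 0.13, 0.0, 10.0]}}

```text
clock: 14.5
eef_pos: [619.5, 14.5, 249.6]
tool_rot: [-3.14, 0.004, -1.079]
force: [-0.8, 6.5, -1.4]
width: -0.5
gripper_force: 3.0
```

```bash
python3 hb.py
```

```text
top 127 ang -71.0 r 118 ztop 293.1
top 160 ang -160.1 r 117 ztop 292.5
side 81 ang -162.0 r 116 ztop 292.6
side 37 ang 20.4 r 125 ztop 287.5
side 116 ang 107.7 r 118 ztop 292.8
14.6 [619.73430386  13.87263146 249.585536  ] [-3.14010621  0.00330511 -1.07870947] [-0.67890108  0.84936786  1.25154866  1.56478236 -0.82526624  1.33943743
 -1.97646036] [-0.49144626  5.69228816 -1.40334911]
```

Call:
{"name": "arm_command", "arguments": {"series": [0, 0.28, 0.0, 0.0, 2.0, 0, 0.57, 0.02, 0.0, 4.0, 0, 0.85, 0.04, 0.0, 6.0, 0, 1.14, 0.08, 0.0, 8.0, 0, 1.42, 0.12, 0.0, 10.0]}}

```text
clock: 15.02
eef_pos: [625.5, 2.7, 249.3]
tool_rot: [-3.14, 0.006, -1.252]
force: [-0.7, 8.6, -1.0]
width: 0.3
gripper_force: 3.7
```

```bash
python3 hb.py; python3 sw2.py 1.6 1
```

```text
top 130 ang -79.4 r 118 ztop 292.4
top 157 ang -169.1 r 117 ztop 292.2
side 82 ang -170.9 r 116 ztop 291.9
side 35 ang 13.3 r 121 ztop 288.1
side 117 ang 98.7 r 118 ztop 291.8
15.1167 [625.64983769   1.86984835 249.43873444] [-3.13994367  0.00491617 -1.25218087] [-0.65384122  0.86467031  1.26341135  1.54846598 -0.84117421  1.35672618
 -2.12533998] [-0.05586434  8.31845477 -0.25134547]
[0, 0.23, 0.01, 0.0, 1.6, 0, 0.46, 0.01, 0.0, 3.2, 0, 0.69, 0.03, 0.0, 4.8, 0, 0.91, 0.05, 0.0, 6.4, 0, 1.14, 0.08, 0.0, 8.0]
[627.77197341 -12.75213733 250.01       -80.        ]
```

Call:
{"name": "arm_command", "arguments": {"series": [0, 0.23, 0.01, 0.0, 1.6, 0, 0.46, 0.01, 0.0, 3.2, 0, 0.69, 0.03, 0.0, 4.8, 0, 0.91, 0.05, 0.0, 6.4, 0, 1.14, 0.08, 0.0, 8.0]}}

```text
clock: 15.53
eef_pos: [628.9, -7.7, 249.4]
tool_rot: [-3.14, 0.007, -1.391]
force: [0.4, 10.8, -0.2]
width: 0.0
gripper_force: 4.2
```

```bash
python3 hb.py; python3 - <<'E'
import pl
from pl2 import pol
pl.line(pol(35,250),5)
c=pl.C.copy(); c[2]=420; pl.line(c,5)
E
```

```text
top 122 ang -86.5 r 118 ztop 291.7
top 162 ang -176.5 r 117 ztop 291.6
side 82 ang -178.0 r 116 ztop 292.2
side 38 ang 6.1 r 121 ztop 287.6
side 119 ang 91.8 r 118 ztop 291.4
15.6333 [628.95221992  -8.28607983 249.55466452] [-3.13945567  0.00610177 -1.39065692] [-0.6345624   0.8731011   1.27077363  1.5394687  -0.85090969  1.36649184
 -2.24433667] [ 1.22261531  8.59873905 -0.95233042]
[0, -0.69, 0.15, 0.0, -5.0, 0, -1.39, 0.31, 0.0, -10.0, 0, -2.08, 0.46, 0.0, -15.0, 0, -2.77, 0.62, 0.0, -20.0, 0, -3.46, 0.77, 0.0, -25.0]
[0, 0.0, -0.0, -3.4, -0.0, 0, 0.0, -0.0, -6.8, -0.0, 0, 0.0, -0.0, -10.2, -0.0, 0, 0.0, -0.0, -13.6, -0.0, 0, 0.0, -0.0, -17.0, -0.0]
```

The handle is at about 5.87 rad and resists with about 10 N, so it is tight. I'll back off and lift away.

Call:
{"name": "arm_command", "arguments": {"series": [0, -0.69, 0.15, 0.0, -5.0, 0, -1.39, 0.31, 0.0, -10.0, 0, -2.08, 0.46, 0.0, -15.0, 0, -2.77, 0.62, 0.0, -20.0, 0, -3.46, 0.77, 0.0, -25.0]}}

```text
clock: 16.05
eef_pos: [614.9, 19.0, 250.6]
tool_rot: [-3.141, -0.003, -0.954]
force: [-0.5, 0.5, 0.1]
width: 0.1
gripper_force: 0.0
```

Call:
{"name": "arm_command", "arguments": {"series": [0, 0, 0, -3.4, 0, 0, 0, 0, -6.8, 0, 0, 0, 0, -10.2, 0, 0, 0, 0, -13.6, 0, 0, 0, 0, -17.0, 0]}}

```text
clock: 16.47
eef_pos: [614.6, 18.7, 422.5]
tool_rot: [-3.141, -0.004, -0.959]
force: [1.2, -0.5, -0.3]
width: -0.4
gripper_force: 0.0
```

```bash
python3 hb.py; python3 - <<'E'
import pl
pl.line([470,200,420,-10],15)
E
```

```text
top 126 ang -87.1 r 118 ztop 291.7
top 152 ang -176.7 r 117 ztop 291.6
side 83 ang -178.1 r 116 ztop 292.1
side 100 ang 3.6 r 118 ztop 291.6
side 120 ang 91.8 r 118 ztop 291.3
16.5667 [616.6054586   16.69621143 426.55229877] [-3.13414725 -0.00998115 -0.95868547] [-0.66331458  0.66385612  1.24920389  1.26582243 -0.62717779  1.60924211
 -2.05882268] [-0.1743181  -0.10503949 -0.16265143]
[0, -1.53, 0.1, 0.0, -3.0, 0, -3.07, 0.2, 0.0, -6.0, 0, -4.6, 0.3, 0.0, -9.0, 0, -6.14, 0.4, 0.0, -12.0, 0, -7.67, 0.5, 0.0, -15.0]
[0, -1.51, -0.31, 0.0, -3.0, 0, -3.02, -0.61, 0.0, -6.0, 0, -4.52, -0.91, 0.0, -9.0, 0, -6.03, -1.21, 0.0, -12.0, 0, -7.54, -1.51, 0.0, -15.0]
[0, -1.38, -0.68, 0.0, -3.0, 0, -2.76, -1.37, 0.0, -6.0, 0, -4.13, -2.05, 0.0, -9.0, 0, -5.51, -2.73, 0.0, -12.0, 0, -6.89, -3.41, 0.0, -15.0]
```

Call:
{"name": "arm_command", "arguments": {"series": [0, -1.53, 0.1, 0.0, -3.0, 0, -3.07, 0.2, 0.0, -6.0, 0, -4.6, 0.3, 0.0, -9.0, 0, -6.14, 0.4, 0.0, -12.0, 0, -7.67, 0.5, 0.0, -15.0]}}

```text
clock: 16.98
eef_pos: [566.1, 79.5, 419.9]
tool_rot: [3.141, -0.002, -0.695]
force: [-0.0, -0.4, -1.1]
width: 0.5
gripper_force: 0.0
```

Call:
{"name": "arm_command", "arguments": {"series": [0, -1.51, -0.31, 0.0, -3.0, 0, -3.02, -0.61, 0.0, -6.0, 0, -4.52, -0.91, 0.0, -9.0, 0, -6.03, -1.21, 0.0, -12.0, 0, -7.54, -1.51, 0.0, -15.0]}}

```text
clock: 17.4
eef_pos: [518.1, 139.7, 419.9]
tool_rot: [3.141, -0.002, -0.433]
force: [0.7, 0.6, -0.0]
width: 0.0
gripper_force: 0.0
```

Call:
{"name": "arm_command", "arguments": {"series": [0, -1.38, -0.68, 0.0, -3.0, 0, -2.76, -1.37, 0.0, -6.0, 0, -4.13, -2.05, 0.0, -9.0, 0, -5.51, -2.73, 0.0, -12.0, 0, -6.89, -3.41, 0.0, -15.0]}}

```text
clock: 17.82
eef_pos: [470.2, 199.8, 419.9]
tool_rot: [3.141, -0.002, -0.171]
force: [-0.4, 0.1, 0.6]
width: -0.0
gripper_force: 0.0
```

```bash
python3 -c "
from h import *
grab('side','pics/side9.png')"; python3 hb.py
```

```text
top 116 ang 2.0 r 117 ztop 291.9
top 117 ang -87.0 r 117 ztop 292.0
top 148 ang 92.4 r 116 ztop 291.7
top 156 ang -176.9 r 117 ztop 291.4
side 70 ang -86.5 r 116 ztop 292.0
side 83 ang -178.0 r 116 ztop 291.8
side 102 ang 3.6 r 118 ztop 291.6
side 119 ang 91.7 r 118 ztop 291.2
17.9667 [470.12095792 200.39089    419.92429801] [-3.14147230e+00 -1.20536633e-03 -1.72137935e-01] [-1.22439357  0.4313082   1.20094458  1.55309692 -0.40423142  1.43415679
 -1.74220908] [0.39823463 0.10463749 0.42498733]
```

View pics/side9.png

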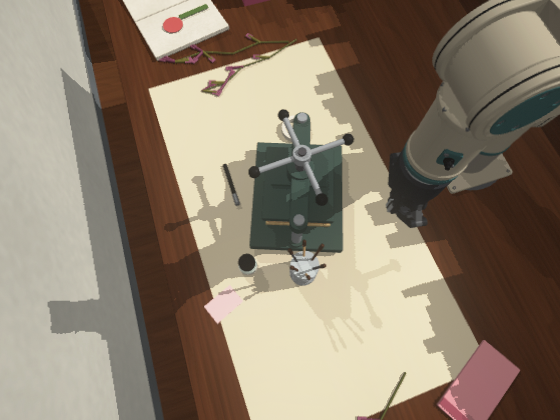

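The handle has stayed at its tight position. The pack edge is still at (297,223), and the tin (303,268), jar (247,263), marker (231,185) and tape are unmoved. The hand is clear at (405,210), so I'll hand in.

```bash
python3 -c "
from cell import workorder
print(workorder.finish_job())"
```

```text
the job is handed in; nothing more can be done
None
```

The press is screwed down hard on the pack: the handle is at about 5.87 rad and resisted with about 10 N at the end. The fingers slipped past one arm partway, so I finished the turn on the next arm; the hand is clear, the pack and bystanders look unmoved, and the job is handed in.

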